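# Set the fraction collector's ratchet turntable back one notch

### The job

The fraction collector has stepped one tube too far. With a fingertip, lift the orange ratchet pawl clear of the teeth, push the blue post to turn the turntable backward (clockwise seen from above) by exactly one notch, then push the pawl fully back down into its notch. Only touch and push, gently: pinch and lift nothing, keep the tubes in their cups and leave the other things on the bench where they stand.

Things in the scene. Friction and masses are not known exactly. Their poses are not given: they have to be found in the camera images.
- stand: base of a fraction collector: fixed grey plate 270 x 240 x 20 mm, spanning x -115 to 155 and y -125 to 115 mm. Origin: on the turntable's axis at bench level; x points from the front edge (green strip) to the dispensing column, z up, y left. The turntable starts in the same pose relative to this every time.
- nozzle (a point): lower tip of the thin nozzle, at the stand's x = 62, y = 0 mm, 126 mm above the bench. Its white arm (16 mm wide, 162 to 180 mm above the bench) spans x 48 to 140 mm; the column (steel rod, 16 mm diameter, 180 mm tall) stands at x = 130 mm.
- turntable (a joint): angle (rad) of the aluminium turntable, a level disc of 200 mm diameter, top face 44 mm above the bench, on the upright axis through the stand's origin. 0 at the start, grows as it turns CLOCKWISE seen from above = backward. One notch = 30 degrees = 0.524 rad. No clicks or stops; light drag (0.08 N m, 1.2 N at the post) keeps it where it is left.
- rim (a point): point of the stand at the middle of the pawl's notch, on the disc's rim, 44 mm above the bench. Twelve dark saw-teeth, 12 mm high (tops 56 mm above the bench), stand around the rim, 79 to 97 mm from the axis. With the pawl down a tooth blocks backward turning; the nose has about 6 mm of play either way along the rim in its notch.
- post_top (a point): centre of the top of the blue finger post, fixed upright on the disc: 12 mm diameter, from 44 to 80 mm above the bench, 70 mm from the axis. Starts 165 degrees counter-clockwise from the stand's x axis (on the front side); one notch backward brings it to 135 degrees. To be pushed sideways along the arc.
- hub_top (a point): centre of the top of the black hub (32 mm diameter) on the turntable's axis, 62 mm above the bench. Black spots on the disc are only painted; four white cups (25 mm diameter, tops 70 mm above the bench, 58 mm from the axis) hold three tubes.
- pawl (a joint): angle (rad) of the orange ratchet pawl: 0 = fully down in the notch (a stop), grows as its nose lifts, to 1.1 (a stop). It clears the teeth from about 0.25 rad. The pivot is stiff (0.06 N m, 1 to 2 N at the tab): the pawl stays at any angle where it is left and must be pushed down again.
- pawl_pivot (a point): the pawl's pivot, fixed at the stand's x = -50, y = -88 mm, 66 mm above the bench; its axis is level, along the stand's y. A steel bracket (16 x 8 mm, 76 mm high) stands 22 mm from it towards -y. When down, the pawl's arm (14 mm wide, 9 thick) runs level 50 mm from here towards +x, over the teeth, to the nose (10 mm long) in the notch.
- tab_top (a point): middle of the top edge of the pawl's finger tab, a plate 26 mm wide (stand's y), 6 thick, 45 tall, rising from the arm's nose end. Pawl down: upright, at the stand's x = 0, y = -88, top 114 mm above the bench. Pushed towards the stand's -x and up it lifts the pawl, tipping towards and over the pivot (this point swings at 69 mm from it); pushed towards +x and down it lowers it.
- tube0: capped sample tube with a green cap, 16 mm diameter (cap 18 mm), 58 mm tall, loose in one of the turntable's cups; origin at the centre of its underside, 47 mm above the bench. It rides along with the disc.
- tube1: capped sample tube with a red cap, 16 mm diameter (cap 18 mm), 58 mm tall, loose in one of the turntable's cups; origin at the centre of its underside, 47 mm above the bench. It rides along with the disc.
- tube2: capped sample tube with a blue cap, 16 mm diameter (cap 18 mm), 58 mm tall, loose in one of the turntable's cups; origin at the centre of its underside, 47 mm above the bench. It rides along with the disc.
- amber_bottle: amber bottle with blue cap, 60 mm diameter, 130 mm tall, standing to the left (stand's +y) of the fraction collector; origin at the centre of its underside
- yellow_jar: yellow jar with white lid, 54 mm diameter, 75 mm tall, standing to the right (stand's -y) of the fraction collector; origin at the centre of its underside
- strip_rack: red strip-tube rack, 110 x 55 x 22 mm, on the bench; origin at the centre of its underside
- beaker: clear beaker, 70 mm diameter, 85 mm tall, on the bench; origin at the centre of its underside
- white_bottle: white bottle with green cap, 64 mm diameter, 150 mm tall, on the bench; origin at the centre of its underside

How it is judged:
By the outcome, as a careful person would: the job done as asked, in the order asked, and still so for the second after the job is handed in, with the robot touching nothing.
It also fails if it takes over 61 s, if anything falls off the work surface, if the arm or the gripper's body presses on something with over 40 N, if the wrist force passes 120 N, or if a joint passes its speed limit or range.

### The arm

A 6-joint arm with a two-finger parallel gripper is mounted at the origin on the work surface. World frame = base frame: x ahead of the robot, y to its left, z up, the work surface at z = 0. Lengths are in m, angles in rad, forces in N, time in s.
With the tool pointing down it reaches from about 0.35 to 0.725 m from the base axis. Payload 6 kg.
Tool frame: the origin (TCP) lies midway between the tips of the shut fingers; the grasp point (between the pads) lies robot.grasp_offset behind it (robot.grasp_offset is the distance from the TCP to the grasp point, in m); z points along the fingers, y is the line along which they close (so a half turn about z gives the same grasp; the last joint's range is limited). The gripper opens to 85 mm and grips with 20 to 120 N. Pads are 22 mm wide; open, the fingers measure 114 mm over their backs; the gripper's body (76 mm by 85 mm) begins 54 mm behind the grasp point. The pads swing forward as they close: fully open they stand 13 mm farther back than shut.
Start: joints at [0.334, 0.04, 0.085, 0, -1.615, -0.334], TCP at [0.6, 0, 0.231] pointing down, gripper open.
Joint ranges: [-2.56, 2.56], [-1.29, 2.01], [-1.08, 1.49], [-3.29, 1.98], [-2.81, -0.18], [-2.99, 2.99]. Speed limits (rad/s): [2.57, 2.57, 3.01, 3.14, 3.14, 3.14].

### API

Orientations are given as a rotation vector (axis times angle).
In Python, from rig import robot, cams gives the robot as it stands.
- The arm moves only by the tool carry_out, never from a script. Its argument "targets" is a list of rows, each a list of 2 entries, a list of its own where there are three numbers: the shift along the world's x, y, z in cm, then the turn, a rotation vector about the world's x, y, z in degrees. In form: [[[dx, dy, dz], [rx, ry, rz]], ...]. A call has 1 to 20 rows; each row is the pose to reach, as a shift and turn from the pose commanded when the call began; what a row does not reach only later rows make up. A row lasts 1/12 s, in which the tool goes at most 41.7 mm and 7.16 degrees, less where a joint would pass 70% of its speed; a pose out of reach is approached as far as the arm can. A call with a gripper value outside its range is refused whole. "grip" is the opening, from -1 (shut) to 1 (fully open), set as the call begins (left out, the last holds). The fingers move at their own pace and stop on an object; "grip_force" is the grip in N (left out, the last holds). Time passes only in rows, so rows that repeat a pose let the fingers close. It gives the time, the measured TCP pose, the force, the opening and the grip force at its end, in the units of the state.
- robot.read_state(): the state, without advancing time (a new reading comes with each control period).
- cams.grab_frame(name): name is "scene" or "side" or "wrist"; returns (picture, depth): 384x512x3 uint8, blue, green, red; 384x512 float32, m along the optical axis (not along the pixel's ray), 0 where there is no reading.
- cams.camera_params(name): a dict with "K" (3x3 intrinsics, pixels), "distortion" ([k1, k2, p1, p2, k3] as OpenCV has them; the pictures are not rectified), "R" (3x3) and "t" (3): a world point X has camera coordinates R X + t; the wrist camera has in their place "hand_eye" (4x4, takes a point from camera to tool coordinates, whose origin is the TCP and whose axes are the flange's). Camera axes: x right, y down, z forward; pixel columns grow to the right and rows downward; lengths in m; the calibration is good to about 2 mm. A picture is of the moment at which its call begins: read the wrist's pose just before it. camera_params takes no time and is no camera call.
- robot.sign_off(): hands the job in; it is judged then, once.
The state is a dict: "clock": time; "joint_positions": joint angles; "qd": joint speeds; "tau": joint torques, N m; "tcp_pos": TCP position; "eef_rot": TCP orientation; "ft_force": force on the tool from outside, world axes, zero at the start; "wrist_torque": the same for the moment, N m; "grip_width": finger opening in m; "grip_force": force on a finger pad.
Only numpy, scipy, OpenCV 4.12 (cv2) and the standard library are available. Lean on these libraries where they do the work, as an engineer would, in place of code of your own. Each camera call takes 0.05 s, during which the arm holds its last target. There are 200 camera calls.

## Working session

There is one attempt and no reset: what is moved stays moved. The work goes in short steps, Python scripts to look and compute and a tool call to move; the robot and the scene stay as the last step left them, time stands still between calls to the robot, and variables do not carry over. Pictures are saved under pics/ and viewed, at most 10 in all, crops included, and the job is handed in when it is done.

Besides the shell and the picture viewer there is one more tool, called after "Request:" as name([rows], argument=value, ...), one row to a line, values as JSON. carry_out: Moves the arm, as the interface text tells. Its arguments: {"type":"object","properties":{"targets":{"type":"array"},"grip":{"type":"number"},"grip_force":{"type":"number"}},"required":["targets"]}

```bash
mkdir -p pics; ls; python3 - <<'E'
from rig import robot,cams
import cv2,numpy as np
s=robot.read_state();print(s['clock'],s['tcp_pos'],s['eef_rot'],s['grip_width'],robot.grasp_offset)
ims=[]
for n in("scene","side"):
    p,d=cams.grab_frame(n);np.savez(f"{n}0.npz",p=p,d=d);c=cams.camera_params(n);print(n,c)
    cv2.imwrite(f"pics/{n}0.png",p)
E
```

```text
pics
0.0 [5.99666919e-01 7.11753551e-05 2.30273554e-01] [ 2.22052225e+00 -2.22049751e+00 -1.81972913e-03] 0.08551442727679617 0.0187
scene {'K': array([[405.94152656,   0.        , 249.00145071],
       [  0.        , 405.94152656, 196.22301788],
       [  0.        ,   0.        ,   1.        ]]), 'distortion': array([-0.14318105,  0.        ,  0.        ,  0.        ,  0.        ]), 'R': array([[-0.81681981,  0.57686732,  0.00543091],
       [ 0.38163384,  0.54738929, -0.74479566],
       [-0.4326211 , -0.60629123, -0.66727051]]), 't': array([ 0.40710055, -0.16587374,  1.66802501])}
side {'K': array([[447.3779655 ,   0.        , 246.44753259],
       [  0.        , 447.3779655 , 186.76016617],
       [  0.        ,   0.        ,   1.        ]]), 'distortion': array([-0.17186203,  0.        ,  0.        ,  0.        ,  0.        ]), 'R': array([[ 0.67841332, -0.7342813 ,  0.02421436],
       [-0.42752074, -0.42136759, -0.79979708],
       [ 0.59747919,  0.53224085, -0.59978187]]), 't': array([-0.36116198,  0.33811215,  0.99533752])}
```

View pics/scene0.png

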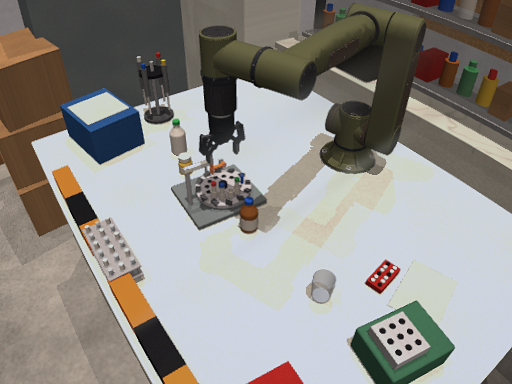

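View pics/side0.png

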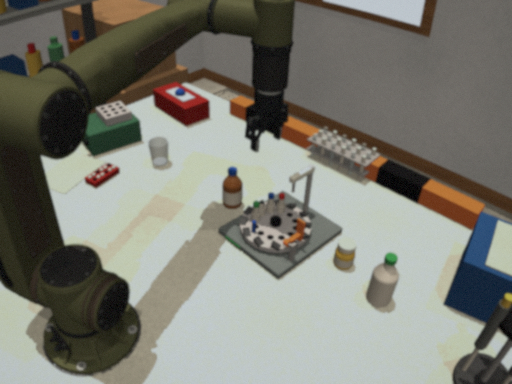

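The stand is at about (220,195) in the scene view and (278,232) in the side view. The white bottle and yellow jar are beside it at the right, the amber bottle is to its left, and the pawl is orange at (297,232) in the side view.

```bash
cat > h.py <<'E'
from rig import robot,cams
import cv2,numpy as np
from scipy.spatial.transform import Rotation as Ro
def pts(n,d,pose=None):
    c=cams.camera_params(n);h,w=d.shape
    uv=np.stack(np.meshgrid(np.arange(w),np.arange(h)),-1).reshape(-1,1,2).astype(np.float64)
    r=cv2.undistortPoints(uv,c['K'],c['distortion']).reshape(h,w,2)
    X=np.dstack([r,np.ones((h,w))])*d[...,None]
    if pose is None: return (X-c['t'])@c['R']
    H=c['hand_eye'];X=X@H[:3,:3].T+H[:3,3]
    return X@Ro.from_rotvec(pose[1]).as_matrix().T+pose[0]
E
python3 - <<'E'
from h import *
for n in("scene","side"):
    f=np.load(n+"0.npz");p,d=f['p'],f['d'];P=pts(n,d);hsv=cv2.cvtColor(p,cv2.COLOR_BGR2HSV)
    x,y,z=P[...,0],P[...,1],P[...,2]
    m=(d>0)&(x>.3)&(x<.9)&(y>-.3)&(y<.35)&(z>.012)&(z<.026)
    k,l,st,ce=cv2.connectedComponentsWithStats(m.astype(np.uint8)*255)
    i=1+np.argmax(st[1:,4]);q=P[l==i][:,:2].astype(np.float32)
    r=cv2.minAreaRect(q*1000);print(n,st[i],r,cv2.boxPoints(r).round().tolist())
    H,S,V=[hsv[...,j] for j in range(3)]
    box=(x>.3)&(x<.9)&(y>-.3)&(y<.35)&(z>.03)&(z<.2)
    for nm,mm in dict(orange=(H>5)&(H<16)&(S>150)&(V>120),blue=(H>105)&(H<125)&(S>120)&(V>60),green=(H>45)&(H<80)&(S>90),red=((H<4)|(H>172))&(S>120)).items():
        mm=(mm&box).astype(np.uint8)
        k,l,st,ce=cv2.connectedComponentsWithStats(mm)
        for i in range(1,k):
            if st[i,4]>3: print(nm,ce[i].round(),st[i,4],np.median(P[l==i],0).round(3), P[l==i][:,2].max().round(3))
    u,v=((155,140),(195,150))[n=="side"]
    cv2.imwrite(f"pics/{n}0c.png",cv2.resize(p[v:v+130,u:u+175],None,fx=4.5,fy=4.5,interpolation=cv2.INTER_CUBIC))
E
```

```text
scene [ 171  176   74   52 1161] ((611.1107177734375, -97.64938354492188), (247.97105407714844, 191.70462036132812), 85.79519653320312) [[506.0, -214.0], [698.0, -228.0], [716.0, 19.0], [525.0, 33.0]]
orange [217. 166.] 49 [ 0.525 -0.169  0.07 ] 0.09
orange [249. 211.] 34 [0.581 0.114 0.095] 0.104
blue [242. 178.] 19 [ 0.488 -0.061  0.067] 0.083
blue [222. 184.] 26 [ 0.584 -0.039  0.103] 0.109
blue [248. 201.] 63 [0.574 0.102 0.127] 0.133
green [236. 179.] 17 [ 0.53  -0.032  0.104] 0.106
red [213. 183.] 25 [ 0.605 -0.06   0.103] 0.109
side [ 218  207  124   71 2288] ((569.2721557617188, -96.43748474121094), (243.96099853515625, 273.0409851074219), 86.05245971679688) [[425.0, -209.0], [697.0, -228.0], [714.0, 16.0], [441.0, 35.0]]
orange [301. 222.] 15 [ 0.543 -0.179  0.114] 0.117
orange [293. 238.] 83 [ 0.519 -0.177  0.073] 0.078
blue [232. 171.] 41 [0.565 0.092 0.131] 0.136
blue [271. 195.] 11 [ 0.581 -0.046  0.107] 0.109
blue [254. 225.] 20 [ 0.483 -0.069  0.072] 0.084
green [256. 204.] 17 [ 0.523 -0.043  0.106] 0.111
red [281. 196.] 20 [ 0.6   -0.067  0.105] 0.111
```

View pics/side0c.png

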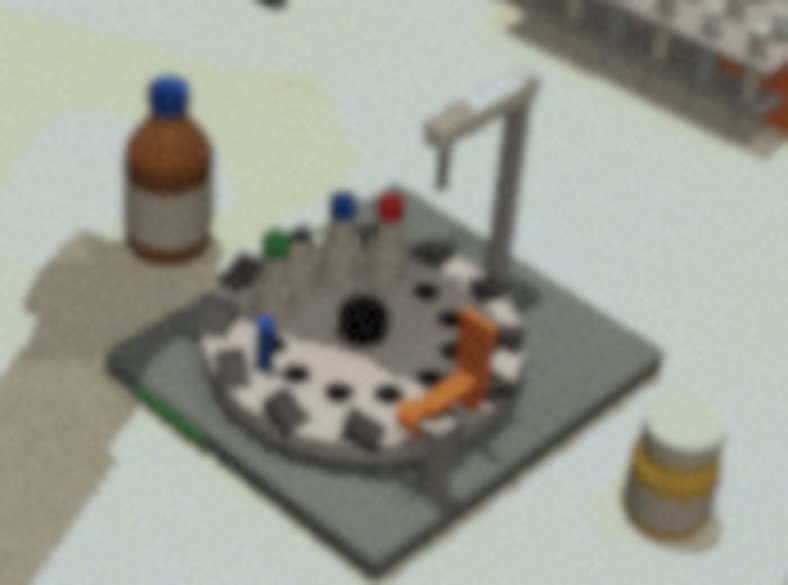

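Request:
carry_out([
  [[-0.3,-2,0],[0,0,0]],
  [[-0.7,-4.5,0],[0,0,-1]],
  [[-1.1,-7,0],[0,0,-2]],
  [[-1.5,-9.5,0],[0,0,-3]],
  [[-1.9,-12,0],[0,0,-4]],
  [[-2.2,-14.5,0],[0,0,-4]],
  [[-2.5,-16.5,0],[0,0,-4]],
  [[-2.8,-18,0],[0,0,-4]],
  [[-2.8,-18,-2],[0,0,-4]],
  [[-2.8,-18,-4],[0,0,-4]],
  [[-2.8,-18,-6],[0,0,-4]],
  [[-2.8,-18,-7.5],[0,0,-4]],
  [[-2.8,-18,-7.5],[0,0,-4]],
  [[-2.8,-18,-7.5],[0,0,-4]],
], grip=-1, grip_force=40)

```text
clock: 1.27
tcp_pos: [0.5714, -0.1801, 0.1555]
eef_rot: [2.141, -2.296, -0.002]
ft_force: [-0.7, -1.1, 1.5]
grip_width: -0.0001
grip_force: 0.0
```

```bash
python3 - <<'E'
from h import *
s=robot.read_state();print(s['clock'],s['tcp_pos'],s['grip_width'])
p,d=cams.grab_frame("wrist");P=pts("wrist",d,(s['tcp_pos'],s['eef_rot']));print(cams.camera_params("wrist")['hand_eye'])
hsv=cv2.cvtColor(p,cv2.COLOR_BGR2HSV);H,S,V=[hsv[...,j] for j in range(3)]
m=((H>5)&(H<18)&(S>130)&(V>80)&(d>0));q=P[m];print(len(q))
t=q[q[:,2]>.11];print('top',len(t),t.mean(0) if len(t) else '',t.min(0) if len(t) else '',t.max(0) if len(t) else '')
t=q[(q[:,2]<.085)];print('arm',len(t),t.mean(0) if len(t) else '')
m=(H>105)&(H<128)&(S>110)&(d>0)&(P[...,2]>.07)&(P[...,2]<.09);print('post',m.sum(),P[m].mean(0) if m.any() else '')
cv2.imwrite("pics/w1.png",p)
E
```

```text
1.2667 [ 0.57143218 -0.18005119  0.1554719 ] -0.00013619079229115568
[[-1.17276078e-03 -9.54049959e-01 -2.99645291e-01  7.56853062e-02]
 [ 9.99999268e-01 -1.20848051e-03 -6.61086182e-05  5.40612742e-04]
 [-2.99044570e-04 -2.99645149e-01  9.54050677e-01 -1.43112269e-01]
 [ 0.00000000e+00  0.00000000e+00  0.00000000e+00  1.00000000e+00]]
1589
top 297 [ 0.54514235 -0.17697075  0.1139166 ] [ 0.54136442 -0.18887565  0.11013563] [ 0.54827096 -0.16356991  0.11597986]
arm 1100 [ 0.51950645 -0.17530879  0.07081392]
post 0
```

View pics/w1.png

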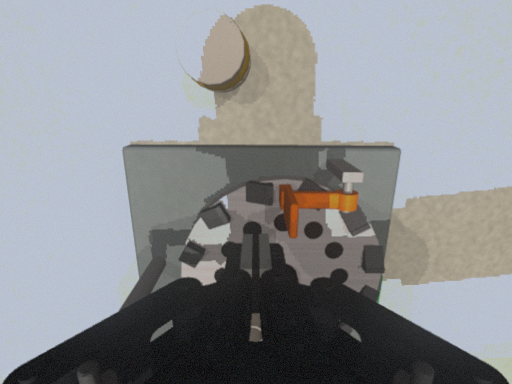

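The picture shows the orange tab at (290,210) and the pawl arm leading to the pivot at (348,200). The shut fingertip is on the tab's far (+x) side, and the depth readings put the tab where I predicted it.

Request:
carry_out([
  [[0,0,-2],[0,0,0]],
  [[0,0,-4],[0,0,0]],
  [[0,0,-5.5],[0,0,0]],
  [[0,0,-5.5],[0,0,0]],
  [[-0.3,0.05,-5.5],[0,0,0]],
  [[-0.6,0.05,-5.5],[0,0,0]],
  [[-0.8,0.05,-5.5],[0,0,0]],
  [[-0.9,0.1,-5.5],[0,0,0]],
  [[-1.0,0.1,-5.5],[0,0,0]],
  [[-1.0,0.1,-5.5],[0,0,0]],
])

```text
clock: 2.15
tcp_pos: [0.5621, -0.179, 0.102]
eef_rot: [-2.142, 2.297, -0.001]
ft_force: [0.9, 0.6, 0.7]
grip_width: -0.0005
grip_force: 0.0
```

```bash
cat > tab.py <<'E'
from h import *
s=robot.read_state();print(s['clock'],s['tcp_pos'],s['ft_force'])
for n in("wrist","side"):
    p,d=cams.grab_frame(n);P=pts(n,d,(s['tcp_pos'],s['eef_rot']) if n=="wrist" else None)
    hsv=cv2.cvtColor(p,cv2.COLOR_BGR2HSV);H,S,V=[hsv[...,j] for j in range(3)]
    m=((H>5)&(H<18)&(S>130)&(V>80)&(d>0));q=P[m];q=q[(abs(q[:,0]-.53)<.07)&(abs(q[:,1]+.177)<.03)&(q[:,2]<.15)]
    if len(q)>5:
        # stand frame
        c,sn=np.cos(-.07),np.sin(-.07);o=np.array([.5505,-.089,0]);l=(q-o)@np.array([[c,-sn,0],[sn,c,0],[0,0,1]])
        zt=np.percentile(l[:,2],98);t=l[l[:,2]>zt-.004]
        print(n,len(q),'top',t.mean(0).round(4),'angle',round(np.arctan2(zt-.066,t[:,0].mean()+.05)-np.arctan2(.048,.05),3))
    cv2.imwrite(f"pics/{n}_{s['clock']:.1f}.png",p)
E
python3 tab.py
```

```text
2.15 [ 0.56207558 -0.17897408  0.10196965] [0.86651525 0.63522996 0.65416482]
wrist 2711 top [ 0.0005 -0.0922  0.1149] angle 0.005
side 235 top [ 0.0003 -0.0922  0.1163] angle 0.027
```

Request:
carry_out([
  [[-0.15,0,0],[0,0,0]],
  [[-0.3,0,0],[0,0,0]],
  [[-0.45,0,0.05],[0,0,0]],
  [[-0.6,0,0.15],[0,0,0]],
  [[-0.75,0.05,0.25],[0,0,0]],
  [[-0.9,0.05,0.35],[0,0,0]],
  [[-1.05,0.05,0.45],[0,0,0]],
  [[-1.2,0.05,0.55],[0,0,0]],
  [[-1.2,0.05,0.55],[0,0,0]],
])

```text
clock: 3.0
tcp_pos: [0.5525, -0.1785, 0.1099]
eef_rot: [-2.14, 2.293, -0.009]
ft_force: [6.1, 1.3, 6.4]
grip_width: 0.0
grip_force: 3.5
```

```bash
python3 tab.py
```

```text
3.0 [ 0.5525292  -0.17849851  0.10990272] [6.0667288  1.28211015 6.37203862]
wrist 2671 top [-0.0086 -0.0929  0.1226] angle 0.178
side 217 top [-0.0084 -0.0916  0.1246] angle 0.195
```

Request:
carry_out([
  [[-0.15,0,0.1],[0,0,0]],
  [[-0.3,0,0.2],[0,0,0]],
  [[-0.45,0,0.35],[0,0,0]],
  [[-0.6,0.05,0.5],[0,0,0]],
  [[-0.75,0.05,0.6],[0,0,0]],
  [[-0.9,0.05,0.7],[0,0,0]],
  [[-1.05,0.05,0.8],[0,0,0]],
  [[-1.2,0.05,0.9],[0,0,0]],
  [[-1.35,0.05,1.0],[0,0,0]],
  [[-1.5,0.1,1.1],[0,0,0]],
  [[-1.5,0.1,1.1],[0,0,0]],
])

```text
clock: 4.02
tcp_pos: [0.5362, -0.1775, 0.1198]
eef_rot: [-2.141, 2.295, -0.005]
ft_force: [3.1, 1.1, 6.7]
grip_width: -0.0001
grip_force: 2.9
```

```bash
python3 tab.py
```

```text
4.0167 [ 0.53615707 -0.17746223  0.1197589 ] [3.06481703 1.11153865 6.68443728]
wrist 2535 top [-0.0248 -0.0928  0.1317] angle 0.443
side 181 top [-0.0246 -0.0916  0.1334] angle 0.452
```

Request:
carry_out([
  [[0.5,0,0.3],[0,0,0]],
  [[1.5,0,1],[0,0,0]],
  [[2.5,0,2.5],[0,0,0]],
  [[2.5,0,5],[0,0,0]],
  [[2.5,0,7.5],[0,0,0]],
  [[2,0,9],[0,0,0]],
  [[0.5,1.5,9],[0,0,-2]],
  [[-1,3.5,9],[0,0,-5]],
  [[-2.5,5.5,9],[0,0,-8]],
  [[-4,7,9],[0,0,-11]],
  [[-5.2,8,9],[0,0,-13]],
  [[-5.9,8.4,8.5],[0,0,-15]],
  [[-5.9,8.4,7],[0,0,-15]],
  [[-5.9,8.4,5],[0,0,-15]],
  [[-5.9,8.4,3],[0,0,-15]],
  [[-5.9,8.4,3],[0,0,-15]],
  [[-5.9,8.4,3],[0,0,-15]],
])

```text
clock: 5.53
tcp_pos: [0.475, -0.0938, 0.1468]
eef_rot: [1.822, -2.555, -0.002]
ft_force: [-0.2, -0.3, 1.1]
grip_width: 0.0
grip_force: 0.0
```

```bash
cat > post.py <<'E'
from h import *
s=robot.read_state();print(s['clock'],s['tcp_pos'],s['ft_force'])
c,sn=np.cos(-.07),np.sin(-.07);o=np.array([.5505,-.089,0]);A=np.array([[c,-sn,0],[sn,c,0],[0,0,1]])
for n in("scene","side","wrist"):
    p,d=cams.grab_frame(n);P=pts(n,d,(s['tcp_pos'],s['eef_rot']) if n=="wrist" else None);L=(P-o)@A
    hsv=cv2.cvtColor(p,cv2.COLOR_BGR2HSV);H,S,V=[hsv[...,j] for j in range(3)]
    rr=np.hypot(L[...,0],L[...,1])
    def rep(nm,m):
        k,l,st,ce=cv2.connectedComponentsWithStats(m.astype(np.uint8))
        for i in range(1,k):
            if st[i,4]>3:
                g=np.median(L[l==i],0);print(n,nm,st[i,4],g.round(4),'ang',np.degrees(np.arctan2(g[1],g[0])).round(1))
    B=(d>0)&(rr<.09)
    rep('post',B&(H>105)&(H<128)&(S>110)&(V>50)&(L[...,2]>.048)&(L[...,2]<.09))
    rep('bluecap',B&(H>105)&(H<128)&(S>110)&(V>50)&(L[...,2]>.095)&(L[...,2]<.12))
    rep('green',B&(H>45)&(H<80)&(S>90)&(L[...,2]>.09)&(L[...,2]<.12))
    rep('red',B&((H<4)|(H>172))&(S>120)&(L[...,2]>.09)&(L[...,2]<.12))
    m=((H>5)&(H<18)&(S>130)&(V>80)&(d>0));l=L[m];l=l[(abs(l[:,0]+.02)<.07)&(abs(l[:,1]+.088)<.03)&(l[:,2]<.15)]
    if len(l)>5:
        zt=np.percentile(l[:,2],98);t=l[l[:,2]>zt-.004]
        print(n,'tab',t.mean(0).round(4),round(np.arctan2(zt-.066,t[:,0].mean()+.05)-np.arctan2(.048,.05),3))
    cv2.imwrite(f"pics/{n}_{s['clock']:.1f}.png",p)
E
python3 post.py
```

```text
5.5333 [ 0.47501306 -0.09378791  0.14678238] [-0.21001414 -0.27188493  1.07705031]
scene post 22 [-0.0651  0.0232  0.0654] ang 160.4
scene post 5 [ 0.0126 -0.0022  0.0594] ang -9.8
scene bluecap 22 [0.0307 0.0542 0.1033] ang 60.5
scene green 18 [-0.0264  0.0548  0.1032] ang 115.7
scene red 23 [0.0539 0.032  0.1021] ang 30.7
scene tab [-0.0216 -0.0843  0.1292] 0.385
side post 21 [-0.0682  0.0145  0.0688] ang 168.0
side bluecap 19 [0.0264 0.0466 0.1054] ang 60.5
side red 25 [0.0487 0.0262 0.1066] ang 28.3
side tab [-0.0254 -0.0898  0.1325] 0.457
wrist red 549 [0.0468 0.0278 0.1021] ang 30.7
wrist tab [-0.027  -0.0871  0.1289] 0.461
```

Request:
carry_out([
  [[0,0,-2.5],[0,0,0]],
  [[0,0,-5],[0,0,0]],
  [[0,0,-7],[0,0,0]],
  [[0,0,-8.2],[0,0,0]],
  [[0,0,-8.2],[0,0,0]],
  [[0.15,0.4,-8.2],[0,0,0]],
  [[0.25,0.8,-8.2],[0,0,0]],
  [[0.38,1.15,-8.2],[0,0,0]],
  [[0.42,1.46,-8.2],[0,0,-2.5]],
  [[0.47,1.77,-8.2],[0,0,-5]],
  [[0.54,2.08,-8.2],[0,0,-7.5]],
  [[0.61,2.38,-8.2],[0,0,-10]],
  [[0.7,2.68,-8.2],[0,0,-12.5]],
  [[0.8,2.98,-8.2],[0,0,-15]],
  [[0.92,3.27,-8.2],[0,0,-17.5]],
  [[1.04,3.56,-8.2],[0,0,-20]],
  [[1.04,3.56,-8.2],[0,0,-20]],
  [[1.04,3.56,-8.2],[0,0,-20]],
])

```text
clock: 7.18
tcp_pos: [0.4869, -0.0574, 0.0666]
eef_rot: [-1.355, 2.833, -0.0]
ft_force: [-0.8, 0.3, -0.7]
grip_width: 0.0003
grip_force: 0.0
```

```bash
python3 post.py
```

```text
7.1833 [ 0.48692858 -0.05743018  0.06664377] [-0.83315941  0.32167184 -0.69854097]
scene post 25 [-0.053   0.0455  0.0683] ang 139.4
scene bluecap 22 [0.0468 0.043  0.1039] ang 42.6
scene green 20 [-0.0079  0.0619  0.1027] ang 97.3
scene red 22 [0.0599 0.015  0.1029] ang 14.1
scene tab [-0.0215 -0.0848  0.1269] 0.374
side bluecap 21 [0.0424 0.0335 0.1061] ang 38.3
side red 27 [0.0555 0.0074 0.1056] ang 7.6
side tab [-0.0252 -0.089   0.1334] 0.46
wrist tab [-0.0187 -0.0836  0.0865] -0.142
```

Request:
carry_out([
  [[0.15,0.28,0],[0,0,-2.5]],
  [[0.3,0.56,0],[0,0,-5]],
  [[0.47,0.83,0],[0,0,-7.5]],
  [[0.57,0.99,0],[0,0,-9]],
  [[0.57,0.99,0],[0,0,-9]],
  [[0.57,0.99,0],[0,0,-9]],
])

```text
clock: 7.83
tcp_pos: [0.4921, -0.048, 0.0658]
eef_rot: [-1.128, 2.932, 0.0]
ft_force: [-0.9, -0.5, 0.7]
grip_width: 0.0001
grip_force: 0.0
```

```bash
python3 post.py
```

```text
7.8333 [ 0.4921012  -0.04797786  0.06582327] [-0.92878549 -0.50358539  0.65311658]
scene post 19 [-0.047   0.0514  0.0699] ang 132.4
scene bluecap 18 [0.0513 0.0342 0.105 ] ang 33.7
scene green 18 [0.0023 0.0622 0.1031] ang 87.9
scene red 19 [0.0621 0.0076 0.1034] ang 7.0
scene tab [-0.0216 -0.0845  0.129 ] 0.383
side bluecap 21 [0.0481 0.0271 0.1074] ang 29.4
side red 24 [ 0.0554 -0.0017  0.1064] ang -1.7
side tab [-0.0254 -0.089   0.1333] 0.458
wrist tab [-0.0292 -0.083   0.0811] -0.077
```

Request:
carry_out([
  [[-0.7,-0.6,0],[0,0,0]],
  [[-1.5,-1.3,0],[0,0,0]],
  [[-1.5,-1.3,2],[0,0,0]],
  [[-1.5,-1.3,5],[0,0,6]],
  [[-1.5,-1.3,8],[0,0,12]],
  [[-1.5,-1.3,11],[0,0,18]],
  [[-1,0,13.5],[0,0,24]],
  [[0,2,13.5],[0,0,30]],
  [[1,4,13.5],[0,0,36]],
  [[2,6,13.5],[0,0,42]],
  [[2.8,7.8,13.5],[0,0,44]],
  [[2.8,7.8,13.5],[0,0,44]],
  [[2.8,7.8,13.5],[0,0,44]],
])

```text
clock: 9.07
tcp_pos: [0.5196, 0.03, 0.2005]
eef_rot: [2.143, -2.296, -0.001]
ft_force: [-0.3, -0.3, -0.4]
grip_width: 0.0001
grip_force: 0.0
```

```bash
python3 post.py; ls -t pics|head -1; python3 -c "
import cv2,glob,os
f=max(glob.glob('pics/wrist*'),key=os.path.getmtime);cv2.imwrite('pics/top.png',cv2.resize(cv2.imread(f),(800,600)))"
```

```text
9.0667 [0.51962495 0.02996252 0.20048592] [-0.25072873 -0.26946624 -0.37887623]
scene post 17 [-0.046   0.0533  0.0696] ang 130.8
scene bluecap 18 [0.0516 0.0354 0.1033] ang 34.5
scene green 18 [0.0027 0.0625 0.1038] ang 87.5
scene red 19 [0.0619 0.0066 0.102 ] ang 6.1
scene tab [-0.0218 -0.085   0.128 ] 0.382
side post 28 [-0.0522  0.0448  0.0738] ang 139.3
side bluecap 23 [0.0486 0.0266 0.1061] ang 28.7
side green 14 [-0.0031  0.0526  0.1065] ang 93.3
side red 24 [ 0.0548 -0.0019  0.1064] ang -2.0
side tab [-0.0254 -0.0883  0.1331] 0.459
wrist post 125 [-0.0499  0.0506  0.0799] ang 134.6
wrist bluecap 423 [0.0499 0.0323 0.105 ] ang 32.9
wrist green 362 [-0.0007  0.0597  0.1049] ang 90.7
wrist red 497 [0.0578 0.0034 0.1048] ang 3.3
wrist_9.1.png
```

View pics/top.png

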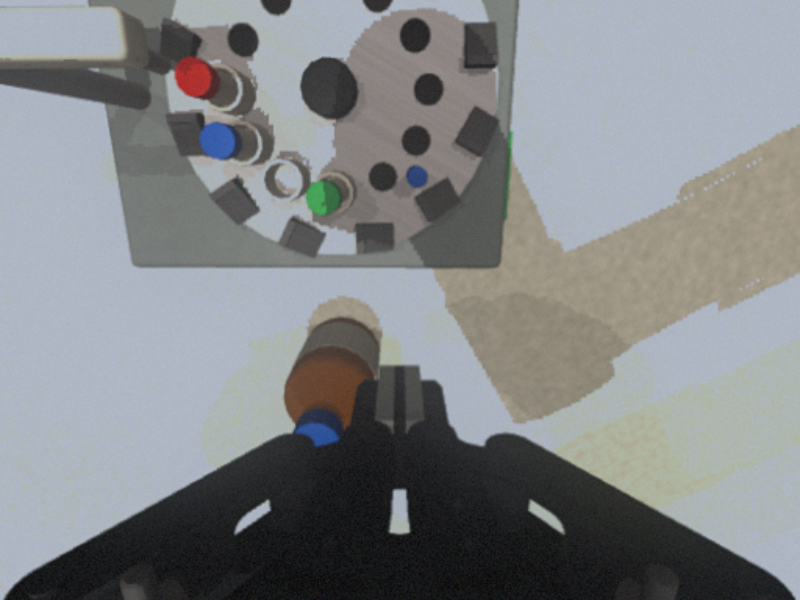

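The blue post is at (417,177). The three tubes (red at (196,77), blue at (221,141), green at (323,197)) are still in their cups. The wrist depth puts the post at about 135° and the tubes at about 0/30/90°, so the table has gone back one notch. Next I move above the tab.

Request:
carry_out([
  [[0,-3,0],[0,0,0]],
  [[0,-6,0],[0,0,0]],
  [[0,-9,0],[0,0,0]],
  [[0,-12,0],[0,0,0]],
  [[0,-15,0],[0,0,0]],
  [[0,-18,0],[0,0,0]],
  [[0.1,-20.6,0],[0,0,0]],
  [[0.1,-20.6,-2],[0,0,0]],
  [[0.1,-20.6,-4],[0,0,0]],
  [[0.1,-20.6,-5.5],[0,0,0]],
  [[0.1,-20.6,-5.5],[0,0,0]],
  [[0.1,-20.6,-5.5],[0,0,0]],
])

```text
clock: 10.22
tcp_pos: [0.5203, -0.1767, 0.1457]
eef_rot: [2.141, -2.298, -0.001]
ft_force: [0.0, 0.1, 1.4]
grip_width: 0.0003
grip_force: 0.0
```

```bash
python3 post.py | grep -E "^[0-9]|tab|wrist"
```

```text
10.2167 [ 0.52028261 -0.17670699  0.14573393] [0.00347197 0.11302246 1.35698874]
scene tab [-0.0219 -0.0861  0.1287] 0.388
side tab [-0.025  -0.089   0.1332] 0.453
wrist red 41 [0.0525 0.0063 0.1034] ang 6.9
wrist tab [-0.0253 -0.0958  0.1305] 0.44
```

Request:
carry_out([
  [[0,0,-0.8],[0,0,0]],
  [[0,0,-1.3],[0,0,0]],
  [[0.2,0,-1.6],[0,0,0]],
  [[0.5,0,-1.85],[0,0,0]],
  [[0.8,0,-2.05],[0,0,0]],
  [[1.1,0,-2.3],[0,0,0]],
  [[1.4,-0.05,-2.5],[0,0,0]],
  [[1.7,-0.05,-2.75],[0,0,0]],
  [[2.0,-0.1,-2.95],[0,0,0]],
  [[2.0,-0.1,-2.95],[0,0,0]],
])

```text
clock: 11.2
tcp_pos: [0.543, -0.1772, 0.1175]
eef_rot: [-2.142, 2.295, -0.006]
ft_force: [3.7, -0.4, 4.2]
grip_width: 0.0001
grip_force: 2.0
```

```bash
python3 post.py | grep -E "^[0-9]|tab|side"
```

```text
11.2 [ 0.54302614 -0.17724081  0.11754851] [ 3.70739809 -0.3539883   4.21283578]
scene tab [-0.001  -0.0838  0.1107] -0.029
side post 26 [-0.0517  0.0445  0.0716] ang 139.3
side bluecap 22 [0.0488 0.026  0.1057] ang 28.1
side green 13 [-0.0032  0.0541  0.1063] ang 93.4
side tab [-0.004  -0.0947  0.1157] 0.068
wrist tab [-0.0019 -0.0988  0.1171] 0.049
```

Request:
carry_out([
  [[0.1,0,-0.15],[0,0,0]],
  [[0.2,0,-0.3],[0,0,0]],
  [[0.25,0,-0.45],[0,0,0]],
  [[0.25,0,-0.6],[0,0,0]],
  [[0.25,0,-0.7],[0,0,0]],
  [[0.25,0,-0.7],[0,0,0]],
  [[0.25,0,-0.7],[0,0,0]],
])

```text
clock: 11.93
tcp_pos: [0.5448, -0.1774, 0.1132]
eef_rot: [-2.142, 2.295, -0.007]
ft_force: [-0.9, 2.3, 16.6]
grip_width: -0.0002
grip_force: 8.4
```

```bash
python3 post.py | grep -E "^[0-9]|tab|side"
```

```text
11.9333 [ 0.54477052 -0.17738463  0.11321803] [-0.89057017  2.29747801 16.62756052]
scene tab [ 0.0035 -0.0789  0.1056] -0.146
side post 26 [-0.0511  0.0455  0.071 ] ang 138.3
side bluecap 21 [0.0469 0.0267 0.1067] ang 29.6
side green 12 [-0.0042  0.0544  0.1067] ang 94.4
side red 6 [0.0552 0.0016 0.1083] ang 1.6
side tab [ 0.0002 -0.0932  0.1094] -0.046
wrist tab [ 0.0008 -0.0988  0.1129] -0.02
```

The reaction has risen to 16.6 N with the tip at 113 mm, so the pawl is on its stop. I'll retract straight up and check.

Request:
carry_out([
  [[0,0,0.5],[0,0,0]],
  [[0,0,1.5],[0,0,0]],
  [[0,0,4],[0,0,0]],
  [[0,0,7],[0,0,0]],
  [[0,0,10],[0,0,0]],
  [[-0.5,3,10.5],[0,0,0]],
  [[-1,6,10.5],[0,0,0]],
  [[-1.5,9,10.5],[0,0,0]],
  [[-2,12,10.5],[0,0,0]],
  [[-2,12,10.5],[0,0,0]],
  [[-2,12,10.5],[0,0,0]],
])

```text
clock: 13.0
tcp_pos: [0.5227, -0.0557, 0.2136]
eef_rot: [2.145, -2.293, -0.003]
ft_force: [-0.4, 0.4, -0.0]
grip_width: 0.0
grip_force: 0.0
```

```bash
python3 post.py;  python3 -c "
import cv2,glob,os
f=max(glob.glob('pics/wrist*'),key=os.path.getmtime);g=max(glob.glob('pics/side_*'),key=os.path.getmtime)
a=cv2.resize(cv2.imread(f),(400,300));b=cv2.resize(cv2.imread(g)[160:280,200:360],(400,300));cv2.imwrite('pics/fin.png',cv2.hconcat([a,b]))"
```

```text
13.0 [ 0.52269863 -0.05567515  0.2135881 ] [-0.35300796  0.39805853 -0.02577301]
scene post 17 [-0.0462  0.0546  0.0692] ang 130.2
scene bluecap 18 [0.0523 0.0352 0.1047] ang 33.9
scene green 17 [0.0024 0.0633 0.1036] ang 87.9
scene red 19 [0.061  0.0089 0.1029] ang 8.3
scene tab [ 0.0022 -0.0873  0.1118] -0.043
side post 22 [-0.0517  0.0442  0.0712] ang 139.5
side bluecap 24 [0.0492 0.0268 0.1067] ang 28.6
side green 13 [-0.0042  0.0538  0.1059] ang 94.5
side red 24 [ 0.055  -0.0012  0.1059] ang -1.3
side tab [-0.0008 -0.0913  0.1149] 0.027
wrist post 93 [-0.0506  0.0508  0.0803] ang 134.9
wrist bluecap 275 [0.0496 0.0328 0.1052] ang 33.4
wrist green 250 [-0.001   0.0602  0.1052] ang 91.0
wrist red 301 [0.0577 0.0037 0.1053] ang 3.7
wrist tab [-0.0004 -0.0845  0.1139] 0.014
```

View pics/fin.png

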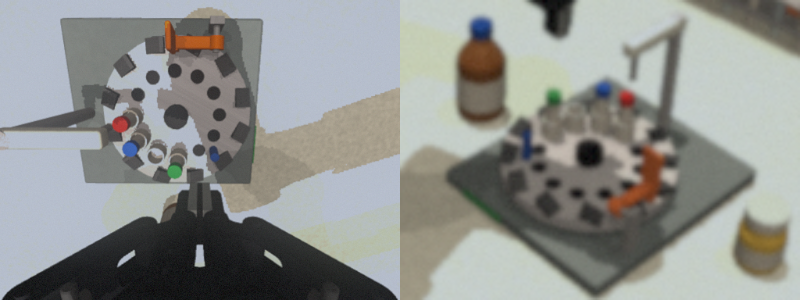

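The final picture shows the pawl level in its notch at (200,40), the post one notch back at (213,155), the tubes in their cups and the gripper clear. The side camera reads the same tab angle as before I lifted it.

```bash
python3 -c "
from rig import robot
print(robot.sign_off())"
```

```text
the job is handed in; nothing more can be done
None
```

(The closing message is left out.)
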